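# Thread an agar punch through its two guide bushings over the culture dish

### The job

Take the red-handled agar punch from the tool rest and thread it down through the upper and then the lower brass bushing of the punch stand. Finish still holding it upright, with its tip clearly out below the lower bushing but still hanging above the agar and touching neither agar nor dish; do not let go at the end. Never touch the dish with the punch or the fingers, and leave the other two tools and the loose vials where they are.

Things in the scene. Friction and masses are not known exactly. Their poses are not given: they have to be found in the camera images.
- stand: Punch stand, fixed. Origin: on the table under the common vertical axis of its two bushings; z up. Grey base 150 x 120 x 12 mm (x -90 to 60). Blue column 25 x 80 mm, 155 tall, at x -90 to -65; two arms reach in +x to the bushings, one over the other: brass blocks 44 x 50 x 15 mm, plain vertical through bore 16 mm. Upper z 140 to 155 (stand's highest), lower z 65 to 80 mm.
- upper_bushing (a point): Centre of the mouth (top face) of the upper bushing's bore, 155 mm above the table.
- lower_bushing (a point): Centre of the mouth (top face) of the lower bushing's bore, 80 mm above the table, straight under the upper one; the bushing's underside is at 65 mm.
- punch: Agar punch, loose, upright in any one of the rest's three sockets; 0.08 to 0.15 kg. Steel shank 12 mm in diameter, 140 mm long, last 8 mm tapering to a flat 7 mm tip; on top a red flat-sided handle, 22 x 22 x 45 mm (too thick for the bushings), squared to its x and y, which start along the rest's. 185 mm in all. Origin: centre of the tip, its lowest point; z up the shank.
- punch_tip (a point): Centre of the punch's tip, same point as its origin.
- punch_grip (a point): Centre of the punch's red handle, on the axis, 162.5 mm above the tip: the place to grip, between fingers closing level on two flat sides; grip firmly.
- rest: White tool rest, fixed block 70 x 190 x 60 mm (x, y, z) with three vertical sockets at y -60, 0, 60 mm on its centre line, 13.5 mm in diameter, 50 mm deep (floor 10 mm over the table; a tool's tip stands there). Origin: centre of its underside. Tools stand in a row along its y, so fingers closing along its x have free room. Lift a tool straight up by over 50 mm to clear.
- dish: Clear culture dish of 90 mm diameter, 14 mm tall, with beige agar up to 8 mm; loose on the stand's base plate (12 mm up) under the bushings, so its agar is 20 mm and its rim 26 mm above the table. Origin: centre of its underside.
- blue_tool: Bystander, a shorter tool, 115 mm long (top 125 mm over the table), upright, with glass shank and blue handle 22 x 22 x 45 mm, in another socket of the rest. Origin at its tip.
- yellow_tool: Bystander, a shorter tool, 115 mm long (top 125 mm over the table), upright, with brass shank and yellow handle 22 x 22 x 45 mm, in another socket of the rest. Origin at its tip.
- vial0: Loose vial with black cap, 23 mm diameter, 60 mm tall, standing between stand and rest. Origin: centre of its underside.
- vial1: Another such vial, between stand and rest.
- vial2: Another such vial, between stand and rest.

How it is judged:
By the outcome, as a careful person would: the job done as asked, in the order asked, and still so for the second after the job is handed in, while the arm keeps its last pose, push and grip.
It also fails if it takes over 51 s, if anything falls off the work surface, if the arm or the gripper's body presses on something with over 40 N, if the wrist force passes 120 N, or if a joint passes its speed limit or range.

### The arm

A 6-joint arm with a two-finger parallel gripper is mounted at the origin on the work surface. World frame = base frame: x ahead of the robot, y to its left, z up, the work surface at z = 0. Lengths are in m, angles in rad, forces in N, time in s.
With the tool pointing down it reaches from about 0.35 to 0.775 m from the base axis. Payload 5.5 kg.
Tool frame: the origin (TCP) lies between the finger pads; the fingertips stand 22 mm ahead of it and the grasp point (between the pads) lies 3 mm ahead of it; z points along the fingers, y is the line along which they close (so a half turn about z gives the same grasp; the last joint's range is limited). The gripper opens to 85 mm and grips with 20 to 120 N. Pads are 22 mm wide; open, the fingers measure 114 mm over their backs; the gripper's body (76 mm by 85 mm) begins 54 mm behind the grasp point. The pads swing forward as they close: fully open they stand 13 mm farther back than shut.
Start: joints at [-1.332, 0.313, 0.046, 1.304, 0, 1.431], TCP at [0.213, -0.534, 0.253] pointing down, gripper open.
Joint ranges: [-2.76, 2.76], [-0.86, 1.69], [-1.03, 1.26], [-2.2, 2.34], [-1.47, 1.5], [-3.14, 3.14]. Speed limits (rad/s): [2.57, 2.57, 3.14, 3.14, 3.14, 3.14].

### API

Orientations are given as a unit quaternion [w, x, y, z].
In Python, from workcell import env gives the robot as it stands.
- The arm moves only by the tool send_path, called after "Emit:" in YAML: its name, and indented under it one key for each argument. Schema: {"type":"object","properties":{"moves":{"type":"array","items":{"type":"array","items":{"type":"array","items":{"type":"number"},"minItems":6,"maxItems":6},"minItems":1,"maxItems":8},"minItems":1,"maxItems":1},"aperture":{"type":"number"},"squeeze":{"type":"number"},"only":{"type":"string"},"quiet":{"type":"boolean"},"lines":{"type":"string"}},"required":["moves"],"additionalProperties":false}. moves is a list that holds a single list of rows (three levels of brackets), with 1 to 8 rows, each of 6 numbers: dx, dy, dz in units of 50 mm, then a rotation vector rx, ry, rz in units of 0.25 rad; each row is the pose to reach, as a shift and turn from the pose commanded when the call began, along the tool's axes at that moment; what a row does not reach only later rows make up. A row lasts 1/8 s, in which the tool goes at most 0.0625 m and 0.188 rad, less where a joint would pass 70% of its speed; a pose out of reach is approached as far as the arm can. aperture is the finger opening in m, set as the call begins (left out keeps the last). The fingers move at their own pace and stop on an object; squeeze is the grip in N (left out, the last holds). Time passes only in rows, so rows that do not move let the fingers close. The tool returns the time, the measured TCP pose, the force, the opening and the grip force at its end. only (a regular expression) keeps the lines of the reply that match it, lines (a string "A,B") keeps lines A to B, and quiet returns only ok. Input that does not fit is refused with a message, and nothing moves.
- env.get_state(): the state, without advancing time (a new reading comes with each control period).
- env.read_camera(name): name is "side" or "top"; returns a dict with "image" (480x640x3 uint8, red, green, blue), "K" (3x3 intrinsics, pixels), "D" ([k1, k2, p1, p2, k3] as OpenCV has them; the pictures are not rectified), "R" (3x3) and "t" (3): a world point X has camera coordinates R X + t. Camera axes: x right, y down, z forward; pixel columns grow to the right and rows downward; lengths in m; the calibration is good to about 2 mm. A picture is of the moment at which its call begins. There is no depth.
- env.hand_in(): hands the job in; it is judged then, once.
The state is a dict: "clock": time; "joint_pos": joint angles; "qvel": joint speeds; "tau": joint torques, N m; "tcp_pos": TCP position; "orientation": TCP orientation; "wrist_force": force on the tool from outside, world axes, zero at the start; "ft_torque": the same for the moment, N m; "finger_gap": finger opening in m; "grip_force": force on a finger pad.
Only numpy, scipy, OpenCV 4.12 (cv2) and the standard library are available. Lean on these libraries where they do the work, as an engineer would, in place of code of your own. Each camera call takes 0.05 s, during which the arm holds its last target. There are 200 camera calls.

## Working session

There is one attempt and no reset: what is moved stays moved. The work goes in short steps, Python scripts to look and compute and a tool call to move; the robot and the scene stay as the last step left them, time stands still between calls to the robot, and variables do not carry over. Pictures are saved under pics/ and viewed, at most 10 in all, crops included, and the job is handed in when it is done.

```bash
ls; mkdir -p pics
```

Run:
```python
from workcell import env
import cv2
s=env.get_state();print({k:(s[k]) for k in('clock','tcp_pos','orientation','wrist_force','finger_gap')})
for n in('side','top'):
    c=env.read_camera(n);cv2.imwrite(f'pics/{n}0.png',c['image'][:,:,::-1]);print(n,c['K'],c['D'],c['R'],c['t'],-c['R'].T@c['t'])
```

```text
pics
workcell.py
{'clock': 0.0, 'tcp_pos': array([ 0.21252589, -0.53377847,  0.25242738]), 'orientation': array([-8.96828655e-04,  9.82116409e-01,  1.88272547e-01, -5.47333111e-05]), 'wrist_force': array([-0.6950684 , -0.08695361, -0.18414149]), 'finger_gap': 0.08538734918540071}
side [[520.29617985   0.         315.24457422]
 [  0.         520.29617985 230.3124851 ]
 [  0.           0.           1.        ]] [-0.1284894  0.         0.         0.         0.       ] [[-0.83342629 -0.55219338  0.02197948]
 [-0.34791106  0.49337058 -0.79720974]
 [ 0.42936991 -0.67206246 -0.60330219]] [0.48532506 0.27742117 0.68463947] [0.20703697 0.59124233 0.62354016]
top [[487.01331469   0.         324.12739167]
 [  0.         487.01331469 238.77618689]
 [  0.           0.           1.        ]] [-0.02597205  0.          0.          0.          0.        ] [[-0.01992965 -0.99969816 -0.01436688]
 [-0.9958169   0.0211298  -0.08889448]
 [ 0.08917121  0.01253515 -0.99593743]] [0.045134   0.58097263 0.88862628] [0.50020199 0.02170548 0.93730986]
```

View pics/top0.png

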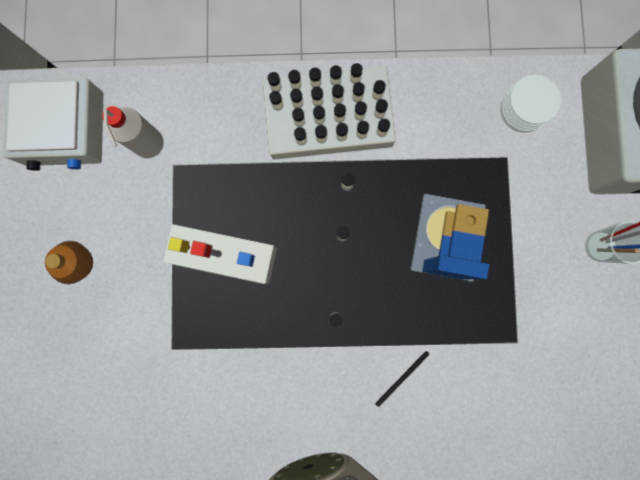

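View pics/side0.png

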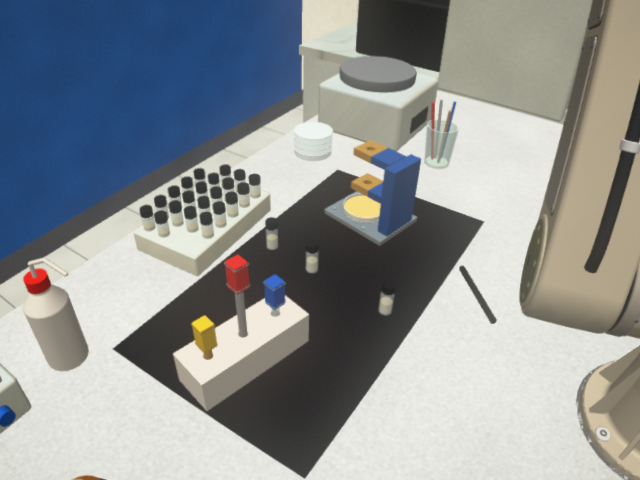

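The top view shows red at (201,249), blue (245,259), yellow (177,244), the rest from x=165 to 275, and the upper bore at about (471,219). The side view shows the red handle at (237,272), the upper bore at (370,152) and the lower at (368,183). I'll zoom in for detail.

Run:
```python
import cv2,numpy as np
t=cv2.imread('pics/top0.png');s=cv2.imread('pics/side0.png')
def cr(im,x,y,w=80,h=60):return cv2.resize(im[y:y+h,x:x+w],(400,300),interpolation=cv2.INTER_NEAREST)
cv2.imwrite('pics/c0.png',np.vstack([np.hstack([cr(t,165,220),cr(t,430,190)]),np.hstack([cr(s,200,250),cr(s,335,140)])]))
```

```text
(no output)
```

View pics/c0.png

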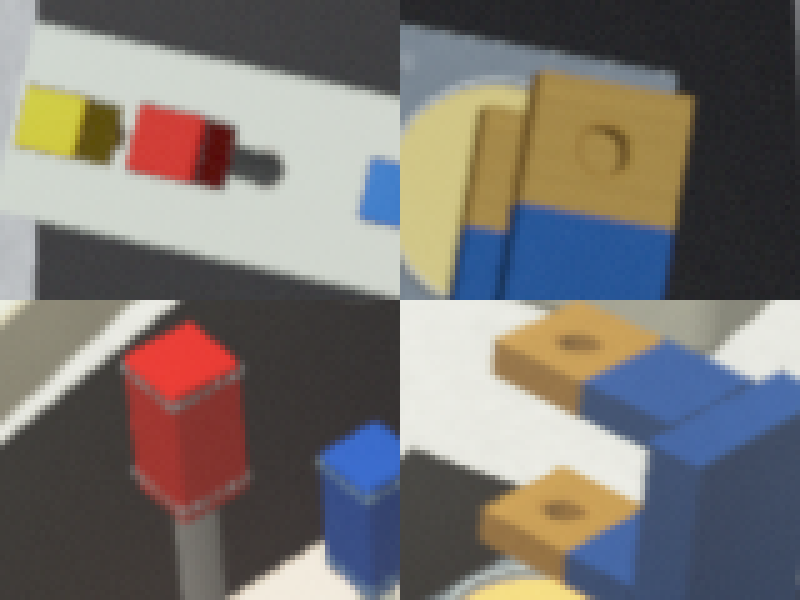

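The crops show these features clearly:
- **Red top face:** centred at about (197.7,248.1) in the top view and (236.1,262.6) in the side view.
- **Upper bore:** (470,219.5) in the top view and (370.1,148.1) in the side view.
- **Lower bore:** (367.3,181.7) in the side view.

Next I'll refine these with masks and cast rays.

Create h.py:
```python
import cv2,numpy as np
from workcell import env
def ray(c,p):
    n=cv2.undistortPoints(np.array([[p]],float),c['K'],c['D'])[0,0]
    d=c['R'].T@np.array([n[0],n[1],1]);return -c['R'].T@c['t'],d/np.linalg.norm(d)
def onz(c,p,z):
    o,d=ray(c,p);return o+d*(z-o[2])/d[2]
def tri(c1,p1,c2,p2):
    o1,d1=ray(c1,p1);o2,d2=ray(c2,p2)
    s=np.linalg.lstsq(np.c_[d1,-d2],o2-o1,rcond=None)[0];a=o1+s[0]*d1;b=o2+s[1]*d2
    return (a+b)/2,np.linalg.norm(a-b)
def quad(im,hue,vmin,roi,smin=120):
    """min-area rectangle of the biggest blob of a hue range, bright enough; roi x0,y0,x1,y1"""
    x0,y0,x1,y1=roi;h=cv2.cvtColor(np.ascontiguousarray(im[y0:y1,x0:x1]),cv2.COLOR_RGB2HSV)
    H=h[...,0].astype(int);m=((H-hue[0])%180<=(hue[1]-hue[0])%180)&(h[...,1]>smin)&(h[...,2]>vmin)
    k=max(cv2.findContours(m.astype(np.uint8),cv2.RETR_EXTERNAL,cv2.CHAIN_APPROX_NONE)[0],key=cv2.contourArea)
    M=cv2.moments(k);c=np.array([M['m10'],M['m01']])/M['m00']+[x0,y0]
    return c,cv2.boxPoints(cv2.minAreaRect(k))+[x0,y0]
def dark(im,roi,thr):
    """centre of pixels darker than thr of the roi's median"""
    x0,y0,x1,y1=roi;g=im[y0:y1,x0:x1].astype(float).sum(2);w=np.clip(thr*np.median(g)-g,0,None)
    yy,xx=np.mgrid[y0:y1,x0:x1];return np.array([(w*xx).sum(),(w*yy).sum()])/w.sum()
```

Run:
```python
from h import *
np.set_printoptions(precision=4,suppress=True)
T=env.read_camera('top');S=env.read_camera('side');t,s=T['image'],S['image']
rois=dict(red=((172,5),(185,235,220,262),.195,150),blue=((100,120),(232,248,262,270),.125,180),yel=((22,35),(163,233,194,256),.125,150))
P={}
for n,(h,r,z,v) in rois.items():
    c,b=quad(t,h,v,r);P[n]=onz(T,c,z);w=np.array([onz(T,q,z)[:2] for q in b]);e=np.diff(w,axis=0)
    print(n,c,P[n],'edges',np.linalg.norm(e,axis=1),np.degrees(np.arctan2(e[:,1],e[:,0]))%90)
l=P['yel']-P['blue'];print('row dir',np.degrees(np.arctan2(l[1],l[0])),np.linalg.norm(l))
c,b=quad(s,(172,5),205,(215,250,260,310));print('side red',c,onz(S,c,.195),onz(S,(236.1,262.6),.195))
print('tri red',tri(T,quad(t,(172,5),150,rois['red'][1])[0],S,(236.1,262.6)))
bt=dark(t,(463,212,478,227),.93);bu=dark(s,(362,143,380,154),.85);bl=dark(s,(359,177,376,187),.85)
print(bt,bu,bl)
for p in(bt,(470,219.5)):print('up top',onz(T,p,.155))
for p in(bu,(370.1,148.1)):print('up side',onz(S,p,.155),tri(T,(470,219.5),S,p))
for p in(bl,(367.3,181.7)):print('low side',onz(S,p,.08))
# brass and stand yaw
c,b=quad(t,(12,25),120,(455,200,492,240),90);w=np.array([onz(T,q,.155)[:2] for q in b]);e=np.diff(w,axis=0)
print('brass',onz(T,c,.155),w,np.linalg.norm(e,axis=1),np.degrees(np.arctan2(e[:,1],e[:,0])))
for p in((347,181),(342,233),(335,319)):print('vial',onz(T,p,.06))
```

```text
red [197.7299 248.2328] [0.5562 0.2255 0.195 ] edges [0.02   0.0204 0.0199] [77.5865 76.3766 77.4607]
blue [243.2652 258.3864] [0.5429 0.1679 0.125 ] edges [0.0193 0.0189 0.0193] [78.3619 77.5712 78.2545]
yel [174.8177 243.8547] [0.5697 0.2836 0.125 ] edges [0.02   0.0199 0.02  ] [76.2669 74.9108 76.1566]
row dir 76.94382035854723 0.1187580951142925
side red [235.4966 261.7752] [0.558  0.2267 0.195 ] [0.5563 0.2275 0.195 ]
tri red (array([0.5568, 0.2262, 0.1937]), np.float64(0.0011849778461464717))
[472.9603 218.1386] [369.3276 148.7032] [366.5807 181.8144]
up top [ 0.5986 -0.2096  0.155 ]
up top [ 0.5965 -0.2047  0.155 ]
up side [ 0.5985 -0.2046  0.155 ] (array([ 0.5972, -0.2041,  0.1555]), np.float64(0.001805204533490522))
up side [ 0.5985 -0.2076  0.155 ] (array([ 0.5964, -0.204 ,  0.1572]), np.float64(0.0004227716043360462))
low side [ 0.5987 -0.2063  0.08  ]
low side [ 0.5977 -0.2076  0.08  ]
brass [ 0.5969 -0.2058  0.155 ] [[ 0.5811 -0.174 ]
 [ 0.6226 -0.1827]
 [ 0.6126 -0.2351]
 [ 0.5711 -0.2261]] [0.0425 0.0533 0.0425] [ -11.8763 -100.8037  167.7772]
vial [ 0.6839 -0.0112  0.06  ]
vial [0.5886 0.0002 0.06  ]
vial [0.4347 0.0162 0.06  ]
```

Add to h.py:
```python
from scipy.spatial.transform import Rotation as Ro
def go(xyz,yaw):
    """shift & rotvec in tool axes to reach TCP xyz, pointing down, tool y at yaw deg"""
    s=env.get_state();R=Ro.from_quat(s['orientation'],scalar_first=True)
    y=np.array([np.cos(np.radians(yaw)),np.sin(np.radians(yaw)),0]);z=np.array([0,0,-1.])
    G=Ro.from_matrix(np.c_[np.cross(y,z),y,z])
    print('shift',np.round(R.inv().apply(np.array(xyz)-s['tcp_pos']),4),'rot',np.round((R.inv()*G).as_rotvec(),4),'t',s['clock'])
```

```bash
python3 -c "
from h import *
go((.5562,.2258,.255),-13)"
```

```text
shift [ 0.6003 -0.5789 -0.0015] rot [-9.000e-04 -6.000e-04 -9.651e-01] t 0.2
```
Total .834 m in 14+ rows: 8 rows to (.34, -.33)..., do split: command 1: 8 rows each ~0.0577. Rows: k/16. Row steps: (0.0375,-0.0362).. total after 8: (.30,-.29,-.0), rz -.965 over 8 rows: -.1206 each. Fine. Rotation is of final pose while shift is along start axes.

Units first: shifts go in units of 50 mm and turns go in units of 0.25 rad. So 0.288 m is 5.76, -0.28 m is -5.6, -0.96 rad is -3.84.

Emit:
send_path:
  moves:
    - [[0.72,-0.7,0,0,0,-0.48],[1.44,-1.4,0,0,0,-0.96],[2.16,-2.1,0,0,0,-1.44],[2.88,-2.8,0,0,0,-1.92],[3.6,-3.5,0,0,0,-2.4],[4.32,-4.2,0,0,0,-2.88],[5.04,-4.9,0,0,0,-3.36],[5.76,-5.6,0,0,0,-3.84]]
  aperture: 0.085

```text
clock: 1.2
tcp_pos: [0.377, -0.1661, 0.2534]
orientation: [0.0, 0.783, 0.622, 0.0]
wrist_force: [1.1, -0.0, -0.5]
finger_gap: 0.0849
grip_force: 0.0
```

```bash
python3 -c "
from h import *
go((.5562,.2258,.255),-13)"
```

```text
shift [ 0.4223  0.0858 -0.0017] rot [ 0.0005  0.0002 -0.0015] t 1.2
```

Emit:
send_path:
  moves:
    - [[1.06,0.214,0,0,0,0],[2.12,0.428,0,0,0,0],[3.18,0.642,0,0,0,0],[4.24,0.86,0,0,0,0],[5.3,1.07,0,0,0,0],[6.36,1.28,0,0,0,0],[7.42,1.5,0,0,0,0],[8.44,1.714,0,0,0,0]]

```text
clock: 2.2
tcp_pos: [0.5576, 0.2252, 0.253]
orientation: [0.0, 0.784, 0.621, -0.0]
wrist_force: [1.0, -0.3, 0.9]
finger_gap: 0.0846
grip_force: 0.0
```

Emit:
send_path:
  moves:
    - [[0,0,0,0,0,0],[0,0,0,0,0,0]]

```text
clock: 2.45
tcp_pos: [0.5566, 0.2232, 0.2526]
orientation: [-0.0, 0.784, 0.621, -0.001]
wrist_force: [0.7, -0.4, 0.5]
finger_gap: 0.0851
grip_force: 0.0
```

Run:
```python
from h import *
go((.5562,.2258,.1755),-13)
for n in('top','side'):
    c=env.read_camera(n);cv2.imwrite(f'pics/{n}1.png',c['image'][:,:,::-1])
    if n=='side':
        cc=c['image'][170:350,150:330,::-1];cv2.imwrite('pics/c1.png',cv2.resize(cc,(600,600)))
```

```text
shift [ 0.0025 -0.0009  0.0771] rot [-0.0012  0.0011 -0.0045] t 2.45
```

View pics/c1.png

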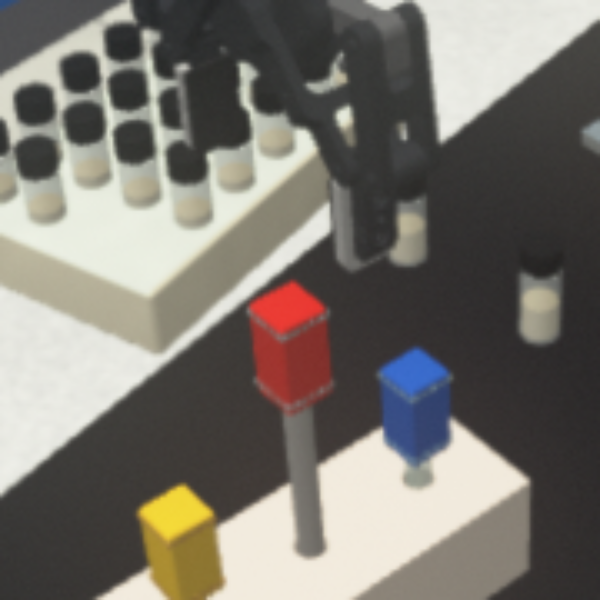

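The open fingers straddle the red handle, with pads at about crop (210,110) and (360,220) and the handle at (290,310). I'll descend and grip.

Emit:
send_path:
  moves:
    - [[0.04,-0.02,0.4,0,0,-0.016],[0.05,-0.02,0.8,0,0,-0.016],[0.05,-0.02,1.2,0,0,-0.016],[0.05,-0.02,1.54,0,0,-0.016],[0.05,-0.02,1.54,0,0,-0.016]]

```text
clock: 3.18
tcp_pos: [0.5556, 0.2245, 0.1754]
orientation: [-0.0, 0.784, 0.621, -0.001]
wrist_force: [0.1, -0.6, -0.7]
finger_gap: 0.0852
grip_force: 0.0
```

Emit:
send_path:
  moves:
    - [[0,0,0,0,0,0],[0,0,0,0,0,0],[0,0,0,0,0,0],[0,0,0,0,0,0],[0,0,0,0,0,0],[0,0,0,0,0,0],[0,0,0,0,0,0],[0,0,0,0,0,0]]
  aperture: 0.0
  squeeze: 80

```text
clock: 4.18
tcp_pos: [0.5571, 0.2262, 0.1769]
orientation: [0.0, 0.783, 0.622, 0.001]
wrist_force: [-0.4, 1.2, 4.9]
finger_gap: 0.0214
grip_force: 78.1
```

Scaled: -0.175 m is -3.5, -0.14 m is -2.8.

Emit:
send_path:
  moves:
    - [[0,0,-0.3,0,0,0],[0,0,-0.7,0,0,0],[0,0,-1.2,0,0,0],[0,0,-1.7,0,0,0],[0,0,-2.2,0,0,0],[0,0,-2.8,0,0,0],[0,0,-3.5,0,0,0],[0,0,-3.5,0,0,0]]

```text
clock: 5.18
tcp_pos: [0.5573, 0.2262, 0.3545]
orientation: [0.001, 0.783, 0.622, 0.002]
wrist_force: [-0.7, -0.4, -1.3]
finger_gap: 0.0208
grip_force: 79.3
```

Run:
```python
from h import *
go((.597,-.205,.35),-13)
c=env.read_camera('side');cv2.imwrite('pics/c2.png',c['image'][60:420,100:480,::-1])
```

```text
shift [-0.4111  0.1361  0.0043] rot [ 0.004  -0.002  -0.0011] t 5.175
```

View pics/c2.png

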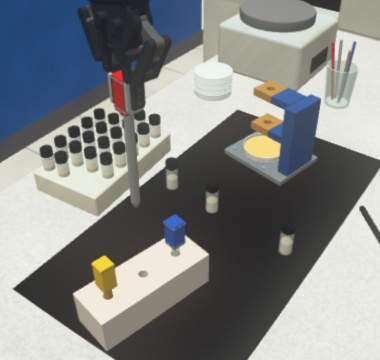

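The punch is held upright and clear of the rest, with its tip at crop (136,205). I'll carry it over the stand.

Scaled: -0.295 m is -5.9, -0.255 m is -5.1.

Emit:
send_path:
  moves:
    - [[-0.4,0.14,0,0,0,0],[-1.1,0.36,0,0,0,0],[-1.9,0.62,0,0,0,0],[-2.7,0.9,0,0,0,0],[-3.5,1.16,0,0,0,0],[-4.3,1.42,0,0,0,0],[-5.1,1.68,0,0,0,0],[-5.9,1.96,0,0,0,0]]
  quiet: true

```text
ok
```

Emit:
send_path:
  moves:
    - [[-0.8,0.26,0,0,0,0],[-1.6,0.54,0,0,0,0],[-2.1,0.7,0,0,0,0],[-2.32,0.76,0,0,0,0],[-2.32,0.76,0,0,0,0],[-2.32,0.76,0,0,0,0],[-2.32,0.76,0,0,0,0]]

```text
clock: 7.1
tcp_pos: [0.5964, -0.2037, 0.3517]
orientation: [0.0, 0.782, 0.623, 0.0]
wrist_force: [0.3, 0.2, -1.9]
finger_gap: 0.0211
grip_force: 79.3
```

Run:
```python
from h import *
go((.597,-.205,.350),-13)
t=env.read_camera('top')['image'][:,:,::-1];s=env.read_camera('side')['image'][:,:,::-1]
cv2.imwrite('pics/top3.png',t);cv2.imwrite('pics/side3.png',s)
f=lambda im,x,y:cv2.resize(im[y:y+120,x:x+80],(400,600),interpolation=cv2.INTER_NEAREST)
cv2.imwrite('pics/c3.png',np.hstack([f(t,440,165),f(s,330,75)]))
```

```text
shift [-0.0011  0.0009  0.0017] rot [ 0.0004 -0.      0.0007] t 7.1
```

View pics/c3.png

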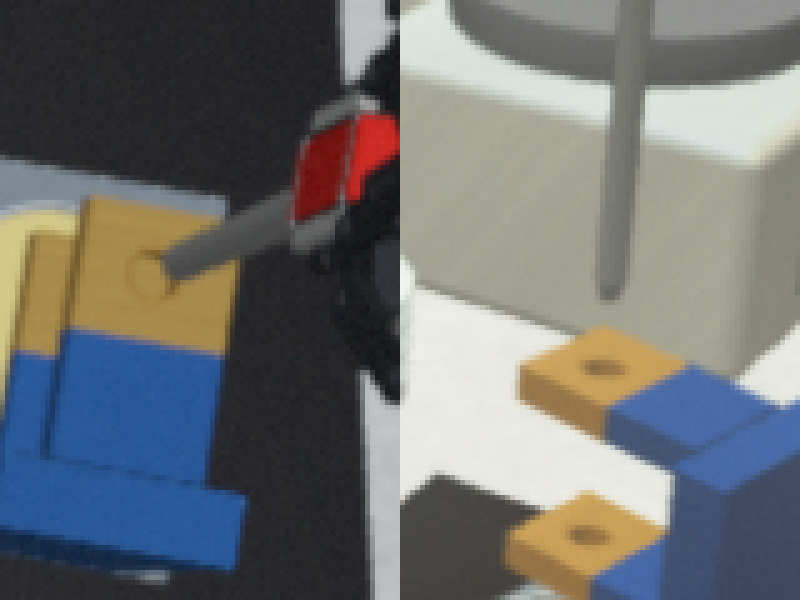

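The tip is visible in both views, just above the bore: top tip at about (473.7,218.1) against bore (469.7,218.9), and side tip at about (371.5,133.0) against bore (370.3,148.1).

Run:
```python
from h import *
np.set_printoptions(precision=4,suppress=True)
T=env.read_camera('top');S=env.read_camera('side')
for n,a,b,z in(('tip',(473.7,218.1),(371.5,133.0),.186),('up',(469.7,218.9),(370.3,148.1),.155)):
    print(n,onz(T,a,z),onz(S,b,z),tri(T,a,S,b))
print('low',onz(S,(367.1,181.7),.08))
# shank axis by mid of edges, side view
g=cv2.cvtColor(S['image'],cv2.COLOR_RGB2GRAY).astype(float)
for y in(100,106,112,118,124):
    d=np.diff(cv2.GaussianBlur(g,(3,3),0)[y,362:386]);print(y,362.5+d.argmin(),362.5+d.argmax())
```

```text
tip [ 0.5948 -0.2016  0.186 ] [ 0.5992 -0.2093  0.186 ] (array([ 0.5943, -0.1999,  0.1912]), np.float64(0.0005400083486187415))
up [ 0.5975 -0.2043  0.155 ] [ 0.5981 -0.2079  0.155 ] (array([ 0.5968, -0.2039,  0.1572]), np.float64(0.0010301889569182036))
low [ 0.598  -0.2073  0.08  ]
100 371.5 377.5
106 370.5 377.5
112 369.5 376.5
118 369.5 376.5
124 368.5 375.5
```

Parallax hampers the comparison, so I'll bring the tip to just above the mouth and compare there.

Scaled: 0.02 m is 0.4, -0.001 m is -0.02.

Emit:
send_path:
  moves:
    - [[-0.02,0.02,0.2,0,0,0],[-0.02,0.02,0.4,0,0,0],[-0.02,0.02,0.5,0,0,0],[-0.02,0.02,0.5,0,0,0],[-0.02,0.02,0.5,0,0,0]]

```text
clock: 7.92
tcp_pos: [0.5971, -0.2063, 0.3265]
orientation: [0.0, 0.783, 0.622, 0.0]
wrist_force: [0.7, -0.4, -1.1]
finger_gap: 0.0209
grip_force: 79.3
```

Run:
```python
from h import *
go((.597,-.205,.320),-13)
t=env.read_camera('top')['image'][:,:,::-1];s=env.read_camera('side')['image'][:,:,::-1]
cv2.imwrite('pics/top4.png',t);cv2.imwrite('pics/side4.png',s)
f=lambda im,x,y:cv2.resize(im[y:y+60,x:x+40],(400,600),interpolation=cv2.INTER_CUBIC)
cv2.imwrite('pics/c4.png',np.hstack([f(t,450,190),f(s,350,110)]))
```

```text
shift [ 0.0013 -0.0004  0.0065] rot [ 0.0003  0.0002 -0.0012] t 7.925
```

View pics/c4.png

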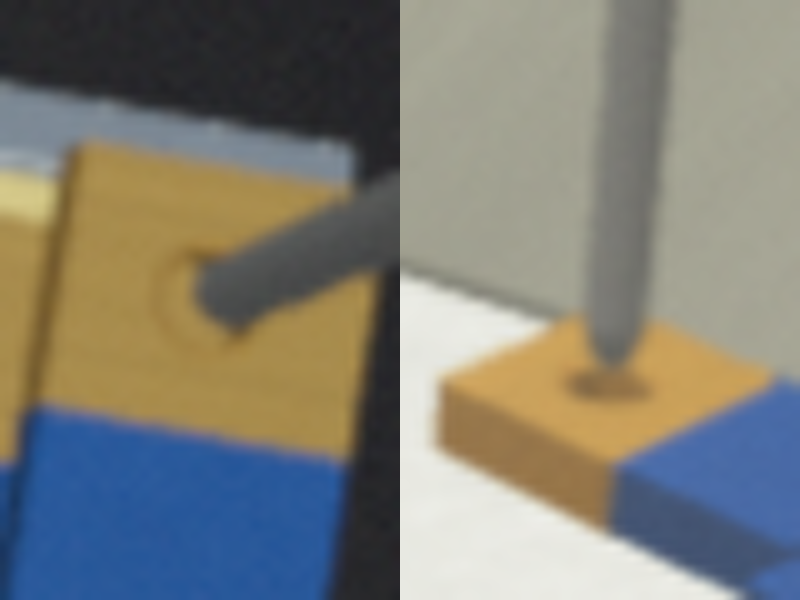

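The tip is about 5 mm above the mouth and within about 1.5 mm of its centre: in the top view tip (217,302) against an expected (214,293), and in the side view it is centred across. It needs about 1 mm in +y. The taper tolerates this, so I'll enter gently and watch the force.

Scaled: 0.001 m is 0.02, 0.02 m is 0.4.

Emit:
send_path:
  moves:
    - [[0.02,0,0,0,0,0],[0.02,0,0.08,0,0,0],[0.02,0,0.16,0,0,0],[0.02,0,0.24,0,0,0],[0.02,0,0.32,0,0,0],[0.02,0,0.4,0,0,0],[0.02,0,0.4,0,0,0],[0.02,0,0.4,0,0,0]]

```text
clock: 9.02
tcp_pos: [0.5972, -0.2054, 0.3063]
orientation: [0.0, 0.783, 0.622, -0.0]
wrist_force: [0.1, -0.8, -1.9]
finger_gap: 0.0213
grip_force: 78.9
```

Run:
```python
from h import *
print(env.get_state()['ft_torque'])
t=env.read_camera('top')['image'][:,:,::-1];s=env.read_camera('side')['image'][:,:,::-1]
cv2.imwrite('pics/top5.png',t);cv2.imwrite('pics/side5.png',s)
f=lambda im,x,y:cv2.resize(im[y:y+60,x:x+40],(400,600),interpolation=cv2.INTER_CUBIC)
cv2.imwrite('pics/c5.png',np.hstack([f(t,450,190),f(s,350,110)]))
```

```text
[-0.19458231 -0.02037996  0.00331411]
```

View pics/c5.png

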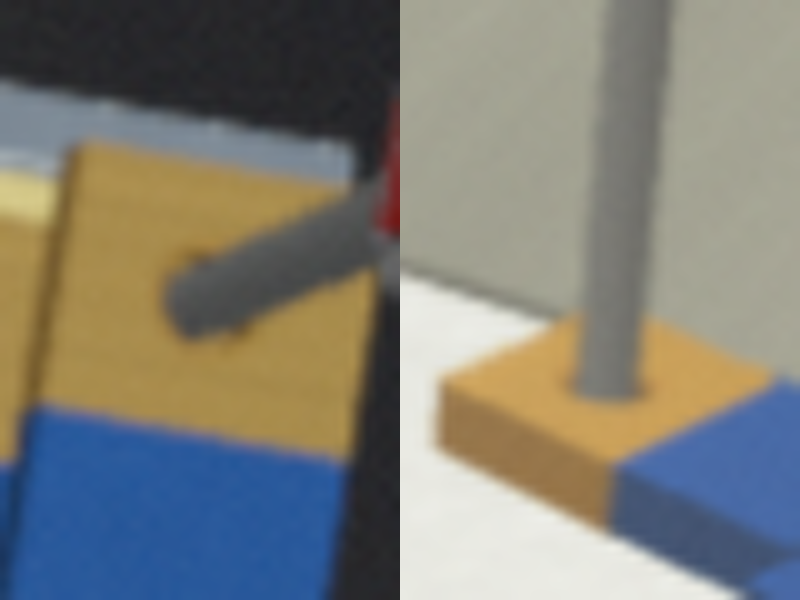

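The shank is in the upper bore with no contact force. It sits about 1 mm toward the side camera (top: shank (196,302) against bore (205,297)), so I'll recentre and lower to just above the lower bushing.

Emit:
send_path:
  moves:
    - [[-0.016,0.016,0,0,0,0],[-0.016,0.016,0.2,0,0,0],[-0.016,0.016,0.4,0,0,0],[-0.016,0.016,0.6,0,0,0],[-0.016,0.016,0.8,0,0,0],[-0.016,0.016,1.04,0,0,0],[-0.016,0.016,1.04,0,0,0],[-0.016,0.016,1.04,0,0,0]]

```text
clock: 10.12
tcp_pos: [0.5979, -0.2063, 0.2545]
orientation: [0.0, 0.783, 0.622, 0.0]
wrist_force: [-0.3, -0.3, -1.0]
finger_gap: 0.0214
grip_force: 79.1
```

Run:
```python
from h import *
print(env.get_state()['ft_torque'])
t=env.read_camera('top')['image'][:,:,::-1];s=env.read_camera('side')['image'][:,:,::-1]
cv2.imwrite('pics/top6.png',t);cv2.imwrite('pics/side6.png',s)
f=lambda im,x,y:cv2.resize(im[y:y+60,x:x+40],(400,600),interpolation=cv2.INTER_CUBIC)
cv2.imwrite('pics/c6.png',np.hstack([f(t,450,190),f(s,350,135)]))
```

```text
[-0.03002405  0.01930622 -0.02363128]
```

View pics/c6.png

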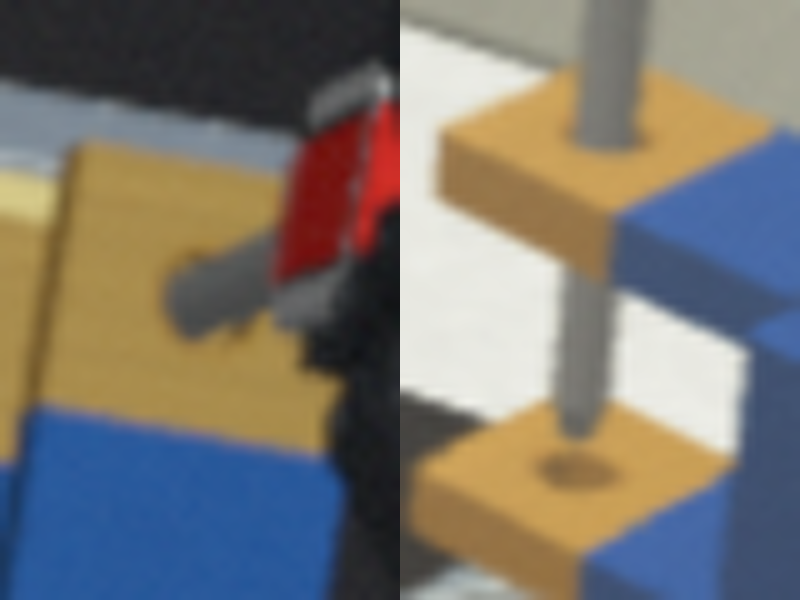

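The tip hangs centred over the lower bore (side: tip at x=577, bore at 577) with no force. I'll lower it through to a tip height of about 43 mm.

Scaled: 0.044 m is 0.88, 0.039 m is 0.78.

Emit:
send_path:
  moves:
    - [[0,0,0.12,0,0,0],[0,0,0.24,0,0,0],[0,0,0.36,0,0,0],[0,0,0.5,0,0,0],[0,0,0.64,0,0,0],[0,0,0.78,0,0,0],[0,0,0.88,0,0,0],[0,0,0.88,0,0,0]]

```text
clock: 11.22
tcp_pos: [0.5976, -0.2061, 0.2097]
orientation: [-0.0, 0.783, 0.622, -0.0]
wrist_force: [0.2, -0.1, -1.5]
finger_gap: 0.0216
grip_force: 79.1
```

Emit:
send_path:
  moves:
    - [[0,0,0,0,0,0],[0,0,0,0,0,0]]

```text
clock: 11.48
tcp_pos: [0.598, -0.2064, 0.2107]
orientation: [0.0, 0.783, 0.622, 0.0]
wrist_force: [0.3, 0.1, -1.8]
finger_gap: 0.0213
grip_force: 79.1
```

```bash
python3 - <<'E'
from h import *
print(env.get_state()['ft_torque'])
s=env.read_camera('side')['image'][:,:,::-1]
cv2.imwrite('pics/side7.png',s)
cv2.imwrite('pics/c7.png',cv2.resize(s[130:240,315:425],(600,600),interpolation=cv2.INTER_CUBIC))
E
```

```text
[ 0.00875479 -0.04254552  0.03603789]
```

View pics/c7.png

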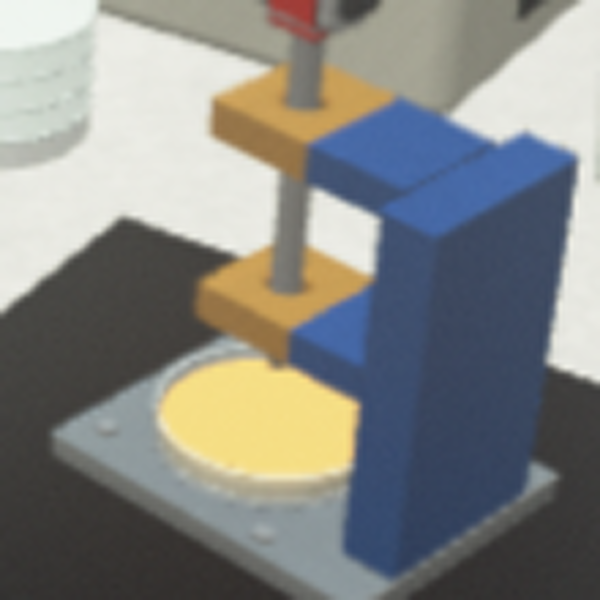

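The punch passes through both bushings, with its tip just visible below the lower one at crop (277,363), above the untouched agar. There is no contact force, so I'm handing in.

```bash
python3 -c "
from workcell import env
print(env.hand_in())"
```

```text
the job is handed in; nothing more can be done
None
```

The job is handed in at about 11.5 s: the punch is still gripped upright through both bushings, its tip at about 44 mm (some 21 mm below the lower bushing, 24 mm above the agar), with no contact force at the end; hand-in returned no verdict.

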